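# Press a freshly glued pad in a ratchet press

## Task

The cork pad on the wooden shoe stretcher has just been glued, so put it under the ratchet press: lift the press arm by its black grip, click by click and without using the release, to the top tooth and let go; then slide the stretcher in, toe first and straight, until the toe meets the press's stop. Then squeeze the red release tab and the steel tab together, let the arm down very gently by feel until its rubber foot rests on the cork (glued at an unknown height, so neither push hard nor drop it), only then let go, and leave everything else on the bench alone.

Things in the scene. Friction and masses are not known exactly. Their poses are not given: they have to be found in the camera images.
- stand: Ratchet press screwed to the bench; never moves. Origin on the bench, +z up, -x the open front: the arm reaches out and the stretcher enters there. Grey base x -55 to +90 mm, 110 mm wide, 24 mm high; square steel rail at x = +50 mm, top 176 mm above the bench, five round teeth 14 mm apart on its -y side. The blue arm slides on it, reaches out to x = -116 mm; it weighs 0.55 kg in all.
- stop (a point): Middle of the press's stop, the flat front face of the base (x = -55 mm in the stand's frame, 17 mm above the bench), under a yellow strip. Axes as the stand's. The stretcher is home when its toe touches this face, on its middle line.
- pressarm (a joint): Height of the press arm above its lowest place, m, 0 to 0.069 (end stop), upward positive. The sprung pawl holds it at 0.008, 0.022, 0.036, 0.050 and 0.064 (top tooth); it starts on or a little above 0.008, then settles there. Lifting takes about 6 N between teeth, about 12 N as the pawl rides over one; a tooth has caught once the arm has been lifted 1 to 4 mm past its value and is let back.
- grip (a point): Middle of the black lifting grip that stands on top of the arm, right above the foot: a block 22 mm wide (stand's y), 24 mm long (stand's x), its top 17 mm above this point, the arm's top face 31 mm below it. Moves with the arm.
- tabs (a point): Grasp point between the two upright release tabs on the arm, 85 mm behind the grip (stand's +x). Tabs are 24 mm long in x, tops 20 mm above this point, arm's top 31 mm below. Steel tab: fixed, outer face at y = -24 mm. Red tab: outer face at y = +32 mm, moves to +24. Squeezing both from outside with 12 to 25 N draws the pawl clear (from 6 mm of travel); the fingers then carry the arm's weight.
- release_tab (a point): Middle of the red release tab (6 mm thick), which carries the pawl: 29 mm to the +y side of tabs when free, 21 mm when fully squeezed.
- release: The red release tab and the pawl it carries (origin as the stand's, but moving with the arm). Sprung: about 3 N when free, 5 N at full travel of 8 mm, plus friction of the loaded pawl.
- foot_sole (a point): Middle of the underside of the press foot: round black rubber, 34 mm across, on a stem under the arm, below the grip, 35 mm in front of the stop. 16 mm above the bench at arm joint 0, 80 mm at the top tooth. Sprung: gives 1 mm for every 4.5 N, up to 8 mm. The arm's own weight on it is about 5 N; the glue must never feel more than 11 N, and the arm must be let go only once the foot bears on it.
- stretcher: Loose wooden shoe stretcher, 207 mm long, about 0.35 kg. Origin on its underside, z up, +x to the toe. Toe block x = +22 to +100 mm, 56 mm wide, 34 mm high, nose rounded; on it a cork pad 46 mm across at x = +65 mm, its top at a height that differs every time and is not measured: 39 to 51 mm above the underside. Heel block x = -107 to -53 mm, 44 mm wide, 32 mm high, joined by a rod.
- toe (a point): Foremost point of the stretcher's toe (x = +100 mm, 17 mm above its underside).
- heel_grip (a point): Middle of the darker wooden grip on top of the heel block (x = -80 mm, 48 mm above the underside): 26 mm wide (stretcher's y), 34 mm long, from 32 to 63 mm above the underside.
- foot: The press foot with its stem; see foot_sole.
- jar: Glass jar with steel screw lid, 80 mm wide, 120 mm high. Leave it alone.
- bowl: Stainless dog bowl, 150 mm wide, 50 mm high. Leave it alone.
- headlamp: Grey plastic headlamp, 40 x 85 mm, 42 mm high. Leave it alone.
- bikelight: Yellow bike light, 70 mm long, lying on the bench. Leave it alone.
- polish: Flat black tin of polish, 72 mm wide, 26 mm high. Leave it alone.
- brush: Shoe brush, 130 x 45 mm, 40 mm high. Leave it alone.

How it is judged:
By the outcome, as a careful person would: the job done as asked, in the order asked, and still so for the second after the job is handed in, with the robot touching nothing.
It also fails if it takes over 72 s, if anything falls off the work surface, if the arm or the gripper's body presses on something with over 40 N, if the wrist force passes 120 N, or if a joint passes its speed limit or range.

## Robot

A 7-joint arm with a two-finger parallel gripper is mounted at the origin on the work surface. World frame = base frame: x ahead of the robot, y to its left, z up, the work surface at z = 0. Lengths are in m, angles in rad, forces in N, time in s.
With the tool pointing down it reaches from about 0.4 to 0.875 m from the base axis. Payload 19.3 kg.
Tool frame: the origin (TCP) lies at the very end of the fingers, on their centre line; the grasp point (between the pads) lies 19 mm behind it; z points along the fingers, y is the line along which they close (so a half turn about z gives the same grasp; the last joint's range is limited). The gripper opens to 85 mm and grips with 20 to 120 N. Pads are 22 mm wide; open, the fingers measure 114 mm over their backs; the gripper's body (76 mm by 85 mm) begins 54 mm behind the grasp point. The pads swing forward as they close: fully open they stand 13 mm farther back than shut.
Start: joints at [-1.287, 0.521, -0.036, 1.599, 0.021, 1.021, -0.113], TCP at [0.217, 0.586, 0.231] pointing down, gripper open.
Joint ranges: [-2.91, 2.91], [-0.3, 2.13], [-1.5, 1.42], [0.17, 2.43], [-1.26, 4.41], [0.16, 1.93], [-2.52, 2.52]. Speed limits (rad/s): [1.89, 1.89, 2.39, 2.39, 3.01, 3.01, 3.01].

## Interface

Orientations are given as [roll, pitch, yaw] about the fixed x, y, z axes, in that order (R = Rz(yaw) Ry(pitch) Rx(roll)).
In Python, from workcell import bot gives the robot as it stands.
- The arm moves only by the tool carry_out, never from a script. Its argument "rows" is a list that holds one entry, the list of rows, each a list of 4 numbers: the shift along the tool's x, y, z in m, then the turn about the tool's z in degrees. In form: [[[x, y, z, twist], ...]]. A call has 1 to 12 rows; each row is the pose to reach, as a shift and turn from the pose commanded when the call began, along the tool's axes at that moment; what a row does not reach only later rows make up. A row lasts 1/12 s, in which the tool goes at most 41.7 mm and 7.16 degrees, less where a joint would pass 70% of its speed; a pose out of reach is approached as far as the arm can. A call with a gripper value outside its range is refused whole. "grip" is the finger opening in m, from 0 to 0.0854, set as the call begins (left out, the last holds). The fingers move at their own pace and stop on an object; "grip_force" is the grip in N (left out, the last holds). Time passes only in rows, so rows that repeat a pose let the fingers close. It gives the time, the measured TCP pose, the force, the opening and the grip force at its end, in the units of the state.
- bot.observe(): the state, without advancing time (a new reading comes with each control period).
- bot.grab_frame(name): name is "side" or "top"; returns a dict with "pixels" (400x640x3 uint8, red, green, blue), "K" (3x3 intrinsics, pixels), "pose" (4x4, takes a point from camera to world coordinates). Camera axes: x right, y down, z forward; pixel columns grow to the right and rows downward; lengths in m; the calibration is good to about 2 mm. A picture is of the moment at which its call begins. There is no depth.
- bot.job_done(): hands the job in; it is judged then, once.
Trained networks look in a picture, given as the dict that the camera call returned (one of the last four; its "shot" number tells which), for a name from the list of things; names that differ only in an ending like _2 or _b are one class to them, and where a whole thing is asked for, a point or a joint stands for the part that bears it (a point fixed in the world has none). Each returns a list of dicts, best first, with "conf" (0 to 1); they miss things now and then, are a little off and sometimes report something else, mostly with a low value. They report only what shows in the picture. A call takes as long as a camera call.
- bot.look_for(picture, label): "position" ([column, row] in pixels, amid what is visible of it).
- bot.regions_of(picture, label): "region" (400x640 bool, what is visible of it) and "position" ([column, row] in pixels, amid what is visible of it).
- bot.spot_point(picture, label): "position" ([column, row] in pixels: a listed point, or the origin of a listed thing).
The state is a dict: "clock": time; "qpos": joint angles; "qd": joint speeds; "joint_efforts": joint torques, N m; "position": TCP position; "tool_rot": TCP orientation; "force": force on the tool from outside, world axes, zero at the start; "moment": the same for the moment, N m; "grip_width": finger opening in m; "finger_force": force on a finger pad.
Only numpy, scipy, OpenCV 4.12 (cv2) and the standard library are available. Lean on these libraries where they do the work, as an engineer would, in place of code of your own. Each camera call takes 0.05 s, during which the arm holds its last target. There are 200 camera calls.

## Working session

There is one attempt and no reset: what is moved stays moved. The work goes in short steps, Python scripts to look and compute and a tool call to move; the robot and the scene stay as the last step left them, time stands still between calls to the robot, and variables do not carry over. Pictures are saved under pics/ and viewed, at most 11 in all, crops included, and the job is handed in when it is done.

Besides the shell and the picture viewer there is one more tool, called after "Call:" by a JSON object that holds its "api" and its "payload", one argument or row to a line. carry_out: Moves the arm, as the interface text tells. Its arguments: {"type":"object","properties":{"rows":{"type":"array","items":{"type":"array","items":{"type":"array","items":{"type":"number"}}}},"grip":{"type":"number"},"grip_force":{"type":"number"}},"required":["rows"]}

```bash
mkdir -p pics; ls
cat > h.py <<'E'
import numpy as np, cv2
from workcell import bot
def ray(f,px):
    K=np.array(f["K"]);P=np.array(f["pose"])
    d=P[:3,:3]@np.linalg.solve(K,[px[0],px[1],1]);return P[:3,3],d
def atz(f,px,z):
    o,d=ray(f,px);return o+d*(z-o[2])/d[2]
def tri(f1,p1,f2,p2):
    A=np.zeros((3,3));b=np.zeros(3);R=[]
    for f,p in((f1,p1),(f2,p2)):
        o,d=ray(f,p);d=d/np.linalg.norm(d);M=np.eye(3)-np.outer(d,d);A+=M;b+=M@o;R.append((o,M))
    x=np.linalg.solve(A,b);return x,max(np.linalg.norm(M@(x-o)) for o,M in R)
def save(f,n): cv2.imwrite('pics/'+n,f["pixels"][:,:,::-1])
E
python3 - <<'E'
from h import *
np.set_printoptions(precision=4,suppress=True)
s=bot.observe();print({k:np.round(v,3) for k,v in s.items()})
t=bot.grab_frame("top");d=bot.grab_frame("side")
im=np.vstack([t["pixels"],d["pixels"]]);cv2.imwrite('pics/a.png',cv2.resize(im[:,:,::-1],(480,600),interpolation=cv2.INTER_AREA))
save(t,'t.png');save(d,'s.png')
print(np.array(t["pose"])[:3],np.array(d["pose"])[:3])
for n in ["stand","stop","grip","tabs","release_tab","foot_sole","stretcher","toe","heel_grip"]:
    a=bot.spot_point(t,n);b=bot.spot_point(d,n)
    print(n,[(np.round(x["position"],1),round(x["conf"],2)) for x in a[:2]],[(np.round(x["position"],1),round(x["conf"],2)) for x in b[:2]], tri(t,a[0]["position"],d,b[0]["position"]) if a and b else None)
E
```

```text
pics
{'clock': np.float64(0.0), 'qpos': array([-1.287,  0.522, -0.036,  1.6  ,  0.021,  1.021, -0.113]), 'qd': array([-0.001, -0.001, -0.001,  0.001,  0.   ,  0.   , -0.001]), 'joint_efforts': array([  0.   , -92.711,   1.98 , -36.991,   0.018,   0.008,   0.   ]), 'position': array([0.216, 0.586, 0.231]), 'tool_rot': array([-3.141,  0.   ,  2.788]), 'force': array([0.149, 0.532, 0.636]), 'moment': array([-0.028,  0.013, -0.001]), 'finger_force': np.float64(0.0), 'grip_width': np.float64(0.086)}
[[-0.0165 -0.9972  0.0724  0.4944]
 [-0.9997  0.0151 -0.0207 -0.004 ]
 [ 0.0195 -0.0728 -0.9972  1.5226]] [[ 0.9277 -0.2883  0.237   0.2306]
 [-0.3731 -0.7002  0.6087 -0.9254]
 [-0.0095 -0.6531 -0.7572  1.195 ]]
stand [(array([271.9, 213.4]), 0.81), (array([219.9, 177. ]), 0.16)] [(array([296. , 182.3]), 0.82), (array([392.7, 333.1]), 0.74)] (array([ 0.5642,  0.1353, -0.0035]), np.float64(0.0029482503655133114))
stop [(array([280.1, 217.8]), 0.8)] [(array([298.3, 186.6]), 0.7)] (array([0.5541, 0.1026, 0.0099]), np.float64(0.004199605284265746))
grip [(array([289.5, 218.5]), 0.91)] [(array([299
[... 272 characters left out ...]
ray([218.8, 174.4]), 0.41)] [(array([292.4, 176.1]), 0.68), (array([284.8, 156.5]), 0.45)] (array([0.5483, 0.1637, 0.0068]), np.float64(0.00911897134522637))
foot_sole [] [(array([299.8, 189. ]), 0.56)] None
stretcher [(array([374.2, 213.9]), 0.58)] [(array([337.9, 261.6]), 0.77)] (array([ 0.5611, -0.239 ,  0.0078]), np.float64(0.0022771027964500435))
toe [(array([345.9, 214.5]), 0.79), (array([219.5, 176.8]), 0.74)] [(array([325.7, 237.3]), 0.68), (array([337.3, 260.7]), 0.22)] (array([ 0.5616, -0.1363,  0.0044]), np.float64(0.0032770873084207583))
heel_grip [(array([398.1, 212.1]), 0.91)] [(array([351.1, 272.7]), 0.92)] (array([ 0.5658, -0.3168,  0.0573]), np.float64(0.004180219712630342))
```

```bash
python3 -c "
import cv2
t=cv2.imread('pics/t.png');s=cv2.imread('pics/s.png')
a=cv2.resize(t[130:290,180:440],(780,480));b=cv2.resize(s[90:310,220:420],(545,600))
cv2.imwrite('pics/t1.png',a);cv2.imwrite('pics/s1.png',b)"
```

```text
(no output)
```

View pics/t1.png

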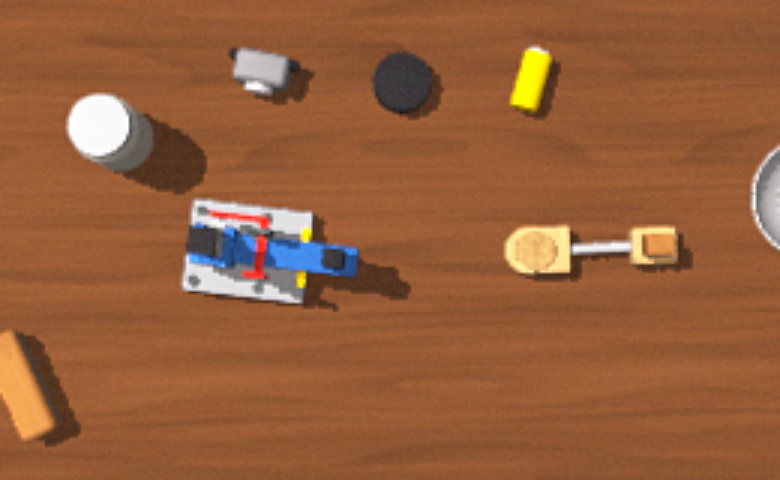

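View pics/s1.png

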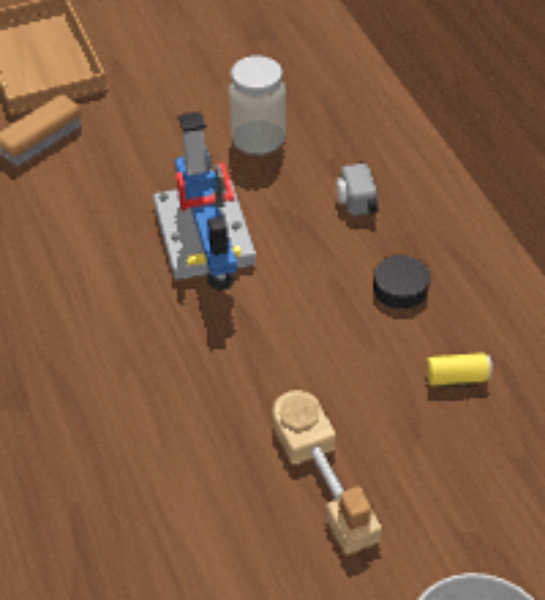

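The top view (crop, 3×) shows the press base at crop x 183–313, y 200–303. Its arm points right (world −y) and is yawed about 6°. The stretcher lies at crop x 505–680, y≈248, with its toe to the left. The side view shows the foot under the arm and nothing between stretcher and press. Next I'll fit both poses from outlines.

```bash
cat > fit.py <<'E'
from h import *
from scipy.optimize import least_squares
np.set_printoptions(precision=4,suppress=True)
def proj(f,X):
    P=np.linalg.inv(np.array(f["pose"]));X=np.atleast_2d(X);c=X@P[:3,:3].T+P[:3,3];u=c@np.array(f["K"]).T;return u[:,:2]/u[:,2:]
def w(p,L):
    L=np.atleast_2d(np.asarray(L,float));c,s=np.cos(p[2]),np.sin(p[2]);return np.c_[p[0]+c*L[:,0]-s*L[:,1],p[1]+s*L[:,0]+c*L[:,1],L[:,2]]
def box(x0,x1,y0,y1,z0,z1): return [[x,y,z] for x in(x0,x1) for y in(y0,y1) for z in(z0,z1)]
def render(f,p,boxes,S=4):
    m=np.zeros((400*S,640*S),np.float32)
    for b in boxes:
        h=cv2.convexHull(np.float32((proj(f,w(p,b))+.5)*S-.5));cv2.fillConvexPoly(m,np.int32(np.round(h*16)),1,shift=4)
    return cv2.blur(cv2.resize(m,(640,400),interpolation=cv2.INTER_AREA),(3,3))
E
python3 - <<'E'
from fit import *
from scipy.optimize import minimize
t=bot.grab_frame("top");d=bot.grab_frame("side")
j=.008
def kp(names,p0):
    obs=[]
    for n,L in names.items():
        for f in(t,d):
            a=bot.spot_point(f,n)
            # candidate nearest the prior
            if a:
                q=proj(f,w(p0,L))[0];b=min(a,key=lambda r:np.linalg.norm(np.array(r["position"])-q))
                if b["conf"]>.3: obs.append((f,L,np.array(b["position"]),n))
    fun=lambda p:np.concatenate([proj(f,w(p,L))[0]-o for f,L,o,n in obs])
    r=least_squares(fun,p0,loss='soft_l1',f_scale=1.);print(r.x);print([(n,np.round(x,1)) for (f,L,o,n),x in zip(obs,fun(r.x).reshape(-1,2))]);return r.x
ps=kp({"stand":[0,0,0],"stop":[-.055,0,.017],"grip":[-.09,0,.118+j],"tabs":[-.005,0,.118+j],"foot_sole":[-.09,0,.024]},[.56,.14,np.radians(96)])
pt=kp({"stretcher":[0,0,0],"toe":[.1,0,.017],"heel_grip":[-.08,0,.048]},[.563,-.235,np.radians(90)])
# grip height: triangulated
# silhouettes
from functools import partial
c=np.array([np.cos(np.linspace(0,6.28,24)),np.sin(np.linspace(0,6.28,24))]).T
def score(p,boxes,masks): return sum(((render(f,p,boxes)-cv2.blur(m.astype(np.float32),(3,3)))**2).sum() for f,m in masks)
toe=[[.022,y,z] for y in(-.028,.028) for z in(0,.034)]+[[.072+.028*a,.028*b,z] for a,b in c if a>0 for z in(0,.034)]
bx=[toe,box(-.107,-.053,-.022,.022,0,.032),box(-.06,.03,-.005,.005,.012,.022),box(-.097,-.063,-.013,.013,.032,.063),[[.065+.023*a,.023*b,z] for a,b in c for z in(.034,.044)]]
ms=[]
for f in(t,d):
    r=bot.regions_of(f,"stretcher");q=proj(f,w(pt,[0,0,0]))[0];b=min(r,key=lambda r:np.linalg.norm(np.array(r["position"])-q));print(b["conf"],b["position"],b["region"].sum());ms.append((f,b["region"]))
for m in (ms,ms[:1],ms[1:]):
    r=minimize(score,pt,(bx,m),method='Nelder-Mead',options=dict(initial_simplex=pt+np.array([[0,0,0],[.006,0,0],[0,.006,0],[0,0,.06]])));print('str',r.x,np.degrees(r.x[2]),r.fun)
# base: grey pixels
ms=[]
for f in(t,d):
    hsv=cv2.cvtColor(f["pixels"],cv2.COLOR_RGB2HSV);roi=cv2.dilate((render(f,ps,[box(-.055,.09,-.055,.055,0,.024)])>.3).astype(np.uint8),np.ones((7,7)))
    r=bot.regions_of(f,"stand");print([(x["conf"],x["position"],x["region"].sum()) for x in r[:2]])
    g=(hsv[...,0]>3)&(hsv[...,0]<28)&(hsv[...,1]>60)  # wood
    ms.append((f,(~g)&(roi>0)));cv2.imwrite('pics/m_%d.png'%len(ms),ms[-1][1]*255)
q=box(-.055,.09,-.055,.055,0,.024)
def sc(p,m):
    return sum((np.abs(render(f,p,[q])-cv2.blur(k.astype(np.float32),(3,3)))).sum() for f,k in m)
for m in (ms,ms[:1],ms[1:]):
    r=minimize(sc,ps,(m,),method='Nelder-Mead',options=dict(initial_simplex=ps+np.array([[0,0,0],[.006,0,0],[0,.006,0],[0,0,.06]])));print('stand',r.x,np.degrees(r.x[2]),r.fun)
a=[cv2.resize(np.hstack([f["pixels"][y:y+60,x:x+60,::-1],np.repeat(m[y:y+60,x:x+60,None]*np.uint8(255),3,2)]),(800,400),interpolation=cv2.INTER_NEAREST)[:300] for (f,m),(x,y) in zip(ms,[(235,190),(265,140)])]
cv2.imwrite('pics/b.png',np.vstack(a))
E
```

```text
[0.5674 0.1457 1.3852]
[('stand', array([-1.3,  1.7])), ('stand', array([-1. , -3.3])), ('stop', array([ 4.2, -0.5])), ('stop', array([-0.8,  2.7])), ('grip', array([ 0.8, -1.2])), ('grip', array([-0.7,  0.3])), ('tabs', array([ 0.6, -0.6])), ('tabs', array([ 2.2, -1.1])), ('foot_sole', array([-0.4, -2.4]))]
[ 0.5628 -0.2441  1.5576]
[('stretcher', array([2. , 0.7])), ('toe', array([-1.1,  0.7])), ('toe', array([ 1. , -0.4])), ('heel_grip', array([-2.6, -3.4])), ('heel_grip', array([-0.3,  3.4]))]
0.97 [368.3, 214.9] 689
0.65 [336.2, 255.8] 825
str [ 0.5631 -0.2392  1.5994] 91.64133952487461 69.65547180175781
str [ 0.5621 -0.2385  1.6168] 92.63357786587144 38.4894905090332
str [ 0.564  -0.2392  1.5917] 91.19668271579566 24.892793655395508
[(0.56, [265.2, 214.5], np.int64(1378))]
[(0.67, [295.4, 171.8], np.int64(1426))]
stand [0.5646 0.15   1.4353] 82.23891032348732 273.03472900390625
stand [0.5646 0.1494 1.4348] 82.20546230741037 102.77083587646484
stand [0.5642 0.1509 1.4324] 82.07020292113909 163.03472900390625[ WARN:0@5.211] global loadsave.cpp:1063 imwrite_ Unsupported depth image for selected encoder is fallbacked to CV_8U.
```

```bash
cat >> h.py <<'E'
def go(x,y,z,yawdeg):
    "shift in tool axes from the measured pose (tool down)"
    s=bot.observe();p=np.array(s["position"]);r,pi,yw=s["tool_rot"]
    R=np.array([[np.cos(yw),np.sin(yw),0],[np.sin(yw),-np.cos(yw),0],[0,0,-1]])
    dd=R.T@(np.array([x,y,z])-p);tw=-(yawdeg-np.degrees(yw));tw=(tw+180)%360-180
    print("go",np.round(dd,4),round(tw,2),"t",s["clock"])
E
python3 - <<'E'
from fit import *
t=bot.grab_frame("top");d=bot.grab_frame("side");ps=[.5645,.150,np.radians(82.2)]
for n,x in (("grip",-.09),("tabs",-.005)):
  for f in(t,d):
    a=bot.spot_point(f,n)[0]["position"]
    print(n,a,[(z,np.round(proj(f,w(ps,[x,0,z]))[0]-a,1)) for z in(.11,.12,.13)])
g=w(ps,[-.09,0,.12])[0];print(g,w(ps,[-.005,0,0]))
go(g[0],g[1],.19,82.2)
E
```

```text
grip [288.7, 216.3] [(0.11, array([ 2. , -0.4])), (0.12, array([ 1.9, -0.5])), (0.13, array([ 1.7, -0.7]))]
grip [300.8, 177.2] [(0.11, array([-1.2, -1.9])), (0.12, array([-1.3, -4. ])), (0.13, array([-1.4, -6.1]))]
tabs [289.0, 217.9] [(0.11, array([-23.3,  -5. ])), (0.12, array([-23.6,  -5.2])), (0.13, array([-23.9,  -5.3]))]
tabs [292.8, 157.9] [(0.11, array([1.5, 0.2])), (0.12, array([ 1.3, -1.9])), (0.13, array([ 1.2, -4. ]))]
[0.5523 0.0608 0.12  ] [[0.5638 0.145  0.    ]]
go [-0.497  -0.3765  0.0413] 77.52 t 2.4
```

View pics/b.png

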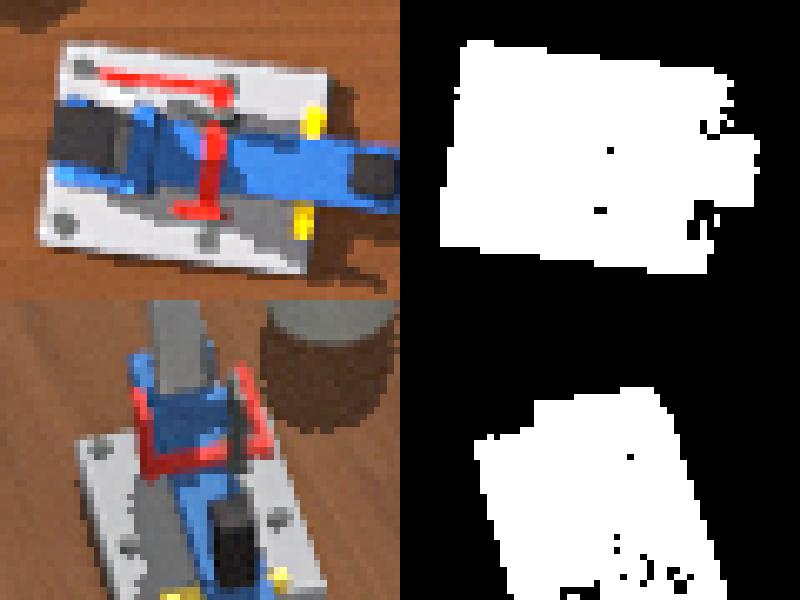

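The crop shows the red release tab on the lower (stand +y) side at about (210,210), and the steel tab with the pawl bar on the upper side. The rail is at the left end and the black grip at the right end, about (375,175). I'll move above the grip.

Call:
{"api": "carry_out", "payload": {
  "rows": [
    [[-0.25,-0.19,0.02,39],[-0.497,-0.376,0.041,77.5],[-0.497,-0.376,0.041,77.5],[-0.497,-0.376,0.041,77.5],[-0.497,-0.376,0.041,77.5],[-0.497,-0.376,0.041,77.5],[-0.497,-0.376,0.041,77.5],[-0.497,-0.376,0.041,77.5],[-0.497,-0.376,0.041,77.5],[-0.497,-0.376,0.041,77.5],[-0.497,-0.376,0.041,77.5],[-0.497,-0.376,0.041,77.5]]
  ],
  "grip": 0.06,
  "grip_force": 40
}}

```text
clock: 3.4
position: [0.4862, 0.1644, 0.1986]
tool_rot: [3.141, -0.0, 1.428]
force: [1.6, 1.3, -0.6]
grip_width: 0.0596
finger_force: 0.0
```

```bash
python3 -c "
from h import *
s=bot.observe();print(s['position'],s['tool_rot'],s['qpos']);go(.5523,.0608,.19,82.2)"
```

```text
[0.48624457 0.1643963  0.1986132 ] [ 3.14109092e+00 -2.95714360e-04  1.42841352e+00] [-0.72691049  0.41010781  0.37522608  1.94102734 -0.20014773  0.82564479
 -0.38603853]
go [-0.0932  0.0801  0.0086] -0.36 t 3.4
```

Call:
{"api": "carry_out", "payload": {
  "rows": [
    [[-0.047,0.04,0.004,-0.2],[-0.093,0.08,0.0086,-0.4],[-0.093,0.08,0.0086,-0.4],[-0.093,0.08,0.0086,-0.4],[-0.093,0.08,0.0086,-0.4],[-0.093,0.08,0.0086,-0.4]]
  ]
}}

```text
clock: 3.9
position: [0.552, 0.0632, 0.1897]
tool_rot: [-3.141, -0.0, 1.442]
force: [-0.2, 0.6, 0.5]
grip_width: 0.0598
finger_force: 0.0
```

```bash
python3 -c "
from fit import *
go(.5523,.0608,.096,82.2)
t=bot.grab_frame('top');d=bot.grab_frame('side')
a=cv2.resize(t['pixels'][180:250,240:340,::-1],(700,300)*1,interpolation=cv2.INTER_NEAREST) if 0 else None
x=cv2.resize(t['pixels'][175:255,235:335,::-1],(400,320),interpolation=cv2.INTER_CUBIC);y=cv2.resize(d['pixels'][130:210,255:355,::-1],(400,320),interpolation=cv2.INTER_CUBIC)
cv2.imwrite('pics/c.png',np.hstack([x,y]))
"
```

```text
go [-0.0024  0.0006  0.0937] 0.41 t 3.9
```

View pics/c.png

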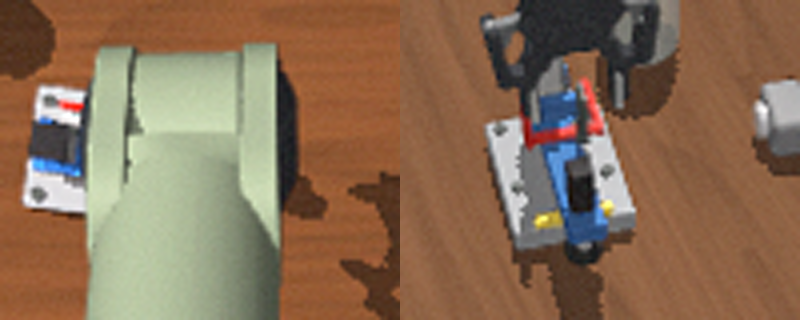

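The side view shows the open fingers above the grip, with tips at about (530,100) and (618,105) either side of the grip at (580,165). I'll descend and close.

Call:
{"api": "carry_out", "payload": {
  "rows": [
    [[-0.002,0.0005,0.03,0.4],[-0.002,0.0005,0.055,0.4],[-0.002,0.0005,0.075,0.4],[-0.002,0.0005,0.088,0.4],[-0.002,0.0005,0.0935,0.4],[-0.002,0.0005,0.0935,0.4]]
  ]
}}

```text
clock: 4.5
position: [0.5517, 0.0619, 0.0956]
tool_rot: [-3.14, 0.0, 1.437]
force: [0.4, -0.5, -0.1]
grip_width: 0.0598
finger_force: 0.0
```

Call:
{"api": "carry_out", "payload": {
  "rows": [
    [[0,0,0,0],[0,0,0,0],[0,0,0,0],[0,0,0,0]]
  ],
  "grip": 0.0,
  "grip_force": 25
}}

```text
clock: 4.83
position: [0.5519, 0.0614, 0.0972]
tool_rot: [-3.141, -0.001, 1.435]
force: [-10.2, 2.0, 10.3]
grip_width: 0.022
finger_force: 30.2
```

```bash
python3 -c "
from fit import *
s=bot.observe();print({k:np.round(s[k],4) for k in('position','tool_rot','force','moment','finger_force','grip_width')})
t=bot.grab_frame('top');d=bot.grab_frame('side')
y=cv2.resize(d['pixels'][130:210,255:355,::-1],(600,480),interpolation=cv2.INTER_CUBIC)
cv2.imwrite('pics/d.png',y)
"
```

```text
{'position': array([0.5519, 0.0614, 0.0972]), 'tool_rot': array([-3.1409, -0.0006,  1.4353]), 'force': array([-10.1924,   1.9577,  10.2874]), 'moment': array([ 0.3507,  1.7983, -0.0574]), 'finger_force': np.float64(30.1502), 'grip_width': np.float64(0.022)}
```

View pics/d.png

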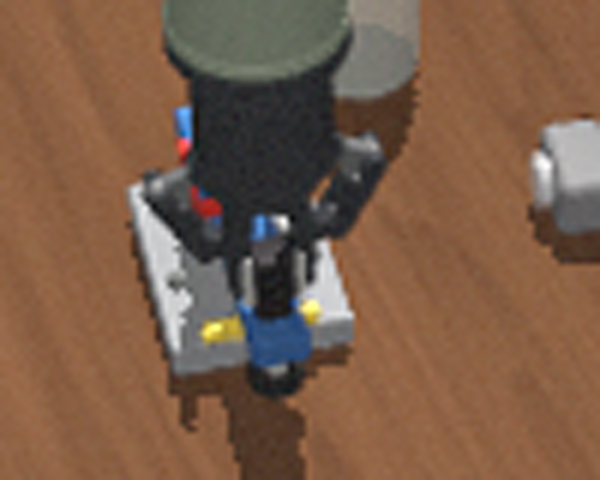

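The side view shows the gripper closed on the grip at display (270,280), with the foot below it and the base clear. Lifting now.

Call:
{"api": "carry_out", "payload": {
  "rows": [
    [[0,-0.001,-0.003,0],[0,-0.001,-0.006,0],[0,-0.001,-0.009,0],[0,-0.001,-0.012,0],[0,-0.001,-0.015,0],[0,-0.001,-0.018,0]]
  ],
  "grip_force": 50
}}

```text
clock: 5.43
position: [0.5519, 0.0614, 0.115]
tool_rot: [3.141, -0.0, 1.435]
force: [5.5, 1.7, -8.4]
grip_width: 0.0213
finger_force: 53.1
```

Call:
{"api": "carry_out", "payload": {
  "rows": [
    [[0,0,-0.003,0],[0,0,-0.006,0],[0,0,-0.009,0],[0,0,-0.012,0],[0,0,-0.015,0],[0,0,-0.018,0],[0,0,-0.021,0],[0,0,-0.024,0],[0,0,-0.027,0],[0,0,-0.03,0]]
  ]
}}

```text
clock: 6.27
position: [0.5518, 0.0615, 0.1447]
tool_rot: [3.141, -0.0, 1.435]
force: [9.6, 3.0, -20.6]
grip_width: 0.0215
finger_force: 51.1
```

```bash
python3 -c "
from fit import *
s=bot.observe();print({k:np.round(s[k],4) for k in('position','tool_rot','force','moment','finger_force','grip_width')})
d=bot.grab_frame('side')
for n in('grip','foot_sole','heel_grip'):print([(x['position'],x['conf']) for x in bot.spot_point(d,n)[:2]])
"
```

```text
{'position': array([0.5518, 0.0615, 0.1447]), 'tool_rot': array([ 3.1406, -0.0004,  1.4353]), 'force': array([  9.5984,   2.9934, -20.5814]), 'moment': array([ 0.4371, -2.09  , -0.0976]), 'finger_force': np.float64(51.1285), 'grip_width': np.float64(0.0215)}
[([299.6, 164.9], 0.62)]
[([301.8, 182.5], 0.53)]
[([350.7, 273.4], 0.66)]
```

Call:
{"api": "carry_out", "payload": {
  "rows": [
    [[0,0.0005,-0.001,0],[0,0.0005,-0.002,0]]
  ]
}}

```text
clock: 6.63
position: [0.5518, 0.0615, 0.1461]
tool_rot: [-3.141, -0.0, 1.435]
force: [8.1, 3.9, -25.2]
grip_width: 0.0211
finger_force: 50.7
```

Call:
{"api": "carry_out", "payload": {
  "rows": [
    [[0,0,-0.001,0],[0,0,-0.002,0]]
  ]
}}

```text
clock: 6.8
position: [0.5518, 0.0614, 0.1482]
tool_rot: [-3.141, -0.0, 1.435]
force: [4.4, 3.6, -12.2]
grip_width: 0.0213
finger_force: 52.6
```

Call:
{"api": "carry_out", "payload": {
  "rows": [
    [[0,0,-0.001,0],[0,0,-0.002,0]]
  ]
}}

```text
clock: 6.97
position: [0.5518, 0.0614, 0.1506]
tool_rot: [-3.142, -0.0, 1.435]
force: [2.3, 4.1, -5.7]
grip_width: 0.0213
finger_force: 53.0
```

Call:
{"api": "carry_out", "payload": {
  "rows": [
    [[0,0,-0.001,0],[0,0,-0.002,0]]
  ]
}}

```text
clock: 7.13
position: [0.5518, 0.0614, 0.1526]
tool_rot: [-3.142, -0.0, 1.435]
force: [2.1, 5.0, -5.9]
grip_width: 0.0212
finger_force: 53.2
```

Call:
{"api": "carry_out", "payload": {
  "rows": [
    [[0,0,-0.001,0],[0,0,-0.002,0]]
  ]
}}

```text
clock: 7.3
position: [0.5518, 0.0614, 0.1546]
tool_rot: [-3.141, -0.0, 1.435]
force: [0.9, 5.6, -5.2]
grip_width: 0.0212
finger_force: 53.3
```

Call:
{"api": "carry_out", "payload": {
  "rows": [
    [[0,0,-0.001,0],[0,0,-0.002,0]]
  ]
}}

```text
clock: 7.47
position: [0.5518, 0.0614, 0.1566]
tool_rot: [-3.142, -0.0, 1.435]
force: [1.0, 6.0, -5.8]
grip_width: 0.0213
finger_force: 53.4
```

Call:
{"api": "carry_out", "payload": {
  "rows": [
    [[0,0,-0.001,0],[0,0,-0.002,0]]
  ]
}}

```text
clock: 7.63
position: [0.5518, 0.0614, 0.1586]
tool_rot: [-3.142, -0.0, 1.435]
force: [2.2, 5.0, -6.1]
grip_width: 0.0211
finger_force: 53.4
```

Call:
{"api": "carry_out", "payload": {
  "rows": [
    [[0,0,-0.001,0],[0,0,-0.0015,0]]
  ]
}}

```text
clock: 7.8
position: [0.5518, 0.0614, 0.159]
tool_rot: [-3.141, 0.0, 1.436]
force: [12.7, 5.0, -37.5]
grip_width: 0.0213
finger_force: 50.6
```

Call:
{"api": "carry_out", "payload": {
  "rows": [
    [[0,0,-0.001,0],[0,0,-0.0015,0]]
  ]
}}

```text
clock: 7.97
position: [0.5517, 0.0615, 0.1592]
tool_rot: [-3.141, 0.001, 1.436]
force: [22.5, 5.9, -64.2]
grip_width: 0.0213
finger_force: 51.7
```

```bash
python3 -c "
from fit import *
d=bot.grab_frame('side')
y=cv2.resize(d['pixels'][110:210,245:370,::-1],(750,600),interpolation=cv2.INTER_CUBIC)
cv2.imwrite('pics/e.png',y)
ps=[.5645,.150,np.radians(82.2)]
for j in(.05,.057,.064):print(j,(proj(d,w(ps,[[-.116,0,.079-.008+j],[-.09,0,.016+j]]))-[245,110])*6)
"
```

```text
0.05 [[337.4113 411.2463]
 [330.8798 445.1919]]
0.057 [[336.9406 402.4643]
 [330.4043 436.8625]]
0.064 [[336.4665 393.6186]
 [329.9256 428.475 ]]
```

View pics/e.png

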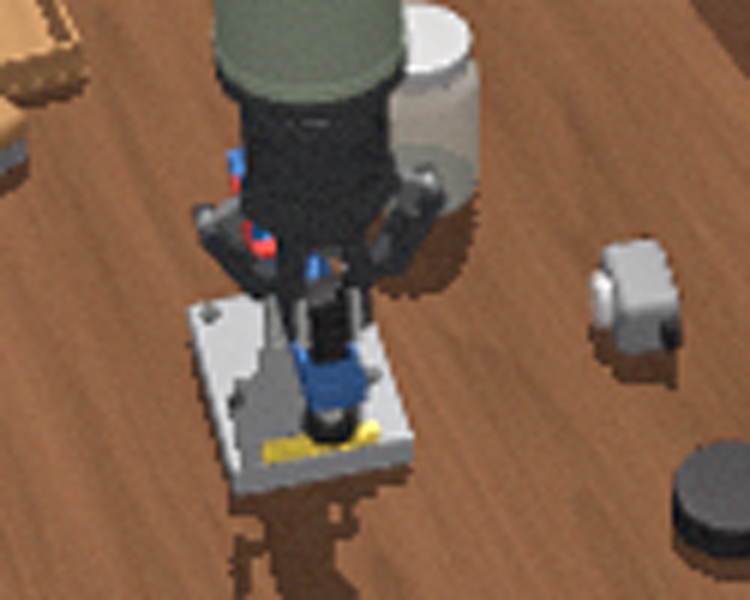

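Force rose abruptly at z≈0.159, so that is the end stop (j=0.069), with the top tooth 5 mm below. The picture shows the foot just above the yellow strip at (330,425), matching j≈0.064–0.069. I'll let it back onto the tooth.

Call:
{"api": "carry_out", "payload": {
  "rows": [
    [[0,0,0.0015,0],[0,0,0.003,0],[0,0,0.0045,0],[0,0,0.006,0]]
  ]
}}

```text
clock: 8.35
position: [0.5518, 0.0614, 0.1554]
tool_rot: [-3.141, -0.0, 1.436]
force: [1.5, 5.6, -4.5]
grip_width: 0.0211
finger_force: 60.1
```

Call:
{"api": "carry_out", "payload": {
  "rows": [
    [[0,0,0.001,0],[0,0,0.0015,0]]
  ]
}}

```text
clock: 8.52
position: [0.5518, 0.0614, 0.1539]
tool_rot: [-3.141, -0.0, 1.435]
force: [2.1, 4.5, -5.2]
grip_width: 0.0212
finger_force: 60.0
```

Call:
{"api": "carry_out", "payload": {
  "rows": [
    [[0,0,0.0005,0],[0,0,0.001,0]]
  ]
}}

```text
clock: 8.68
position: [0.5518, 0.0614, 0.1533]
tool_rot: [-3.141, -0.0, 1.435]
force: [-3.4, 5.3, 10.6]
grip_width: 0.0209
finger_force: 61.9
```

Call:
{"api": "carry_out", "payload": {
  "rows": [
    [[0,0,-0.001,0],[0,0,-0.001,0],[0,0,-0.001,0],[0,0,-0.001,0]]
  ],
  "grip": 0.06
}}

```text
clock: 9.02
position: [0.5519, 0.0607, 0.154]
tool_rot: [3.141, 0.0, 1.435]
force: [0.0, 0.0, 0.1]
grip_width: 0.0598
finger_force: 0.0
```

Call:
{"api": "carry_out", "payload": {
  "rows": [
    [[0,0,-0.02,0],[0,0,-0.045,0],[0,0,-0.06,0],[0,0,-0.06,0]]
  ]
}}

```text
clock: 9.35
position: [0.5532, 0.0609, 0.2168]
tool_rot: [3.138, -0.001, 1.435]
force: [1.1, -0.3, 0.7]
grip_width: 0.0602
finger_force: 0.0
```

```bash
python3 -c "
from fit import *
s=bot.observe();print(s['position'],s['force'])
go(.5654,-.3192,.12,91.6)"
```

```text
[0.5532 0.0609 0.2168] [ 1.1297 -0.3269  0.6709]
go [-0.3749  0.0637  0.0968] -9.4 t 9.35
```

Call:
{"api": "carry_out", "payload": {
  "rows": [
    [[-0.035,0.006,0.0,-1],[-0.075,0.013,0.01,-2],[-0.115,0.02,0.02,-3],[-0.155,0.026,0.035,-4],[-0.195,0.033,0.05,-5],[-0.235,0.04,0.06,-6],[-0.275,0.047,0.07,-7],[-0.315,0.054,0.08,-8],[-0.35,0.06,0.09,-9],[-0.375,0.0637,0.0968,-9.4],[-0.375,0.0637,0.0968,-9.4],[-0.375,0.0637,0.0968,-9.4]]
  ]
}}

```text
clock: 10.35
position: [0.563, -0.3208, 0.1158]
tool_rot: [-3.14, -0.0, 1.596]
force: [-0.2, 0.1, 0.3]
grip_width: 0.0598
finger_force: 0.0
```

```bash
python3 -c "
from fit import *
go(.5654,-.3192,.029,91.6)
t=bot.grab_frame('top');d=bot.grab_frame('side')
for n in('heel_grip','toe','stretcher','grip','foot_sole'):print(n,[(x['position'],x['conf']) for x in bot.spot_point(d,n)[:2]])
y=cv2.resize(d['pixels'][215:295,300:400,::-1],(750,600),interpolation=cv2.INTER_CUBIC)
cv2.imwrite('pics/f.png',y)
print(proj(d,[.5654,-.3192,.048]),proj(d,bot.observe()['position']))
"
```

```text
go [0.0015 0.0024 0.0868] -0.14 t 10.35
heel_grip [([354.7, 273.1], 0.63)]
toe [([326.4, 237.7], 0.68)]
stretcher [([337.6, 266.4], 0.89)]
grip [([297.7, 163.9], 0.72)]
foot_sole []
[[349.7592 275.2182]] [[350.5046 262.1817]]
```

View pics/f.png

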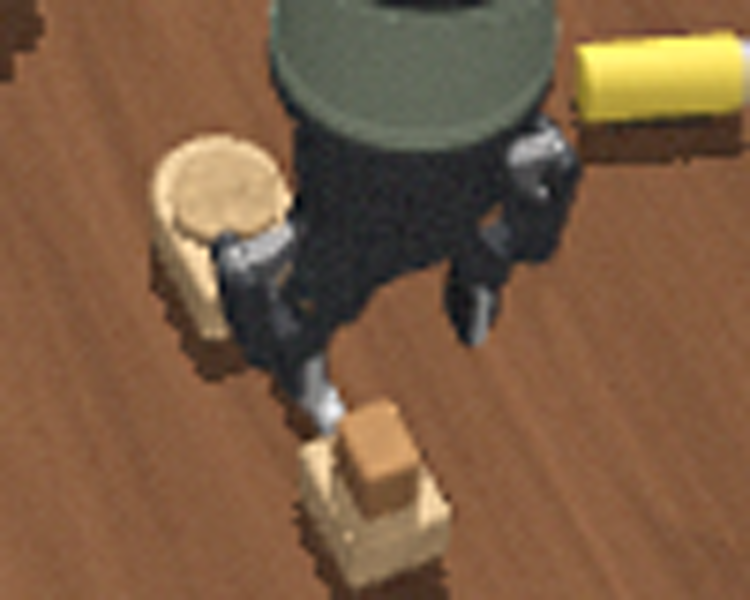

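The side view shows the heel grip at display (380,455), where I predicted (373,451), and the fingers straddle it. I'll descend to TCP z≈0.038, which keeps the tips above the heel block.

Call:
{"api": "carry_out", "payload": {
  "rows": [
    [[0.0015,0.0024,0.03,0],[0.0015,0.0024,0.055,0],[0.0015,0.0024,0.07,0],[0.0015,0.0024,0.078,0],[0.0015,0.0024,0.078,0]]
  ]
}}

```text
clock: 11.12
position: [0.5661, -0.3168, 0.0377]
tool_rot: [-3.14, -0.001, 1.6]
force: [-0.1, 0.3, -0.1]
grip_width: 0.0598
finger_force: 0.0
```

Call:
{"api": "carry_out", "payload": {
  "rows": [
    [[0,0,0,0],[0,0,0,0],[0,0,0,0],[0,0,0,0]]
  ],
  "grip": 0.0,
  "grip_force": 30
}}

```text
clock: 11.45
position: [0.5673, -0.3179, 0.0405]
tool_rot: [3.14, 0.001, 1.599]
force: [-1.1, 0.6, 6.4]
grip_width: 0.0255
finger_force: 30.0
```

Run:
```python
from fit import *
from scipy.optimize import minimize
s=bot.observe();print({k:np.round(s[k],4) for k in('position','tool_rot','force','moment','finger_force','grip_width')})
# refit yaw of stretcher: toe/stretcher points given the grip
d=bot.grab_frame('side');t=bot.grab_frame('top')
for f in (t,d):
    for n,L in(("toe",.18),("stretcher",.08)):
        a=bot.spot_point(f,n)
        for r in a[:1]:
            X=atz(f,r["position"],.017 if n=="toe" else 0);v=X[:2]-s["position"][:2];print(n,r["conf"],X,np.degrees(np.arctan2(v[1],v[0])),np.linalg.norm(v))
```

```text
{'position': array([ 0.5673, -0.3179,  0.0405]), 'tool_rot': array([3.14  , 0.0008, 1.5994]), 'force': array([-1.1247,  0.643 ,  6.3574]), 'moment': array([0.1365, 0.3686, 0.2649]), 'finger_force': np.float64(29.9506), 'grip_width': np.float64(0.0255)}
toe 0.85 [ 0.5639 -0.1485  0.017 ] 91.14079069380057 0.16940314750021832
stretcher 0.61 [ 0.5684 -0.2416  0.    ] 89.16083353679169 0.07629254481854059
toe 0.68 [ 0.5593 -0.1401  0.017 ] 92.55241598511945 0.1779805997253999
stretcher 0.79 [ 0.5611 -0.2349  0.    ] 94.2401389605236 0.08315247710756712
```

```bash
python3 -c "
from fit import *
go(.5179,-.1869,.0405,82.2)"
```

```text
go [ 0.1323 -0.0456 -0.    ] 9.44 t 11.75
```

Call:
{"api": "carry_out", "payload": {
  "rows": [
    [[0.006,-0.002,-0.0015,0.5],[0.018,-0.006,-0.0015,1.4],[0.03,-0.01,-0.0015,2.2],[0.042,-0.014,-0.0015,3.0],[0.054,-0.018,-0.0015,3.9],[0.066,-0.0225,-0.0015,4.7],[0.078,-0.027,-0.0015,5.6],[0.09,-0.031,-0.0015,6.5],[0.102,-0.035,-0.0015,7.3],[0.114,-0.039,-0.0015,8.1],[0.124,-0.0425,-0.0015,8.9],[0.132,-0.0456,-0.0015,9.4]]
  ]
}}

```text
clock: 12.75
position: [0.5171, -0.1856, 0.0407]
tool_rot: [3.141, -0.0, 1.434]
force: [0.0, -0.8, -2.4]
grip_width: 0.0257
finger_force: 29.7
```

Run:
```python
from fit import *
s=bot.observe();print({k:np.round(s[k],4) for k in('position','tool_rot','force','moment','finger_force','grip_width')})
d=bot.grab_frame('side');t=bot.grab_frame('top')
for f in (t,d):
    for n in("toe","stretcher"):
        a=bot.spot_point(f,n)
        for r in a[:1]:
            X=atz(f,r["position"],.017 if n=="toe" else 0);v=X[:2]-s["position"][:2];print(n,r["conf"],X,np.degrees(np.arctan2(v[1],v[0])),np.linalg.norm(v))
ps=[.5640,.150,np.radians(82.2)]
k=(750,600);im=d['pixels'][150:270,265:415,::-1];im=cv2.resize(im,k,interpolation=cv2.INTER_CUBIC)
A=(proj(d,w(ps,[[-.34,0,.034],[-.055,0,.034]]))-[265,150])*5
cv2.polylines(im,[np.int32(A)],0,(0,255,0),1)
B=(proj(d,w([s["position"][0],s["position"][1],s["tool_rot"][2]],[[.102,-.028,.034],[.152,-.028,.034],[.18,0,.034],[.152,.028,.034],[.102,.028,.034]]))-[265,150])*5
cv2.polylines(im,[np.int32(B)],0,(255,0,255),1)
cv2.imwrite('pics/g.png',im)
```

```text
{'position': array([ 0.5171, -0.1856,  0.0407]), 'tool_rot': array([ 3.1414, -0.0002,  1.4344]), 'force': array([ 0.0068, -0.8373, -2.3545]), 'moment': array([-0.2095, -0.0883, -0.0591]), 'finger_force': np.float64(29.7118), 'grip_width': np.float64(0.0257)}
toe 0.82 [ 0.5393 -0.0132  0.017 ] 82.66604558289511 0.17379601728319735
stretcher 0.83 [ 0.5321 -0.1059  0.    ] 79.3300968166795 0.08108770147747756
toe 0.8 [ 0.5481 -0.0173  0.017 ] 79.55945279919484 0.1711096087954887
stretcher 0.9 [ 0.5225 -0.1099  0.    ] 85.94107955210299 0.07585479509674646
```

View pics/g.png

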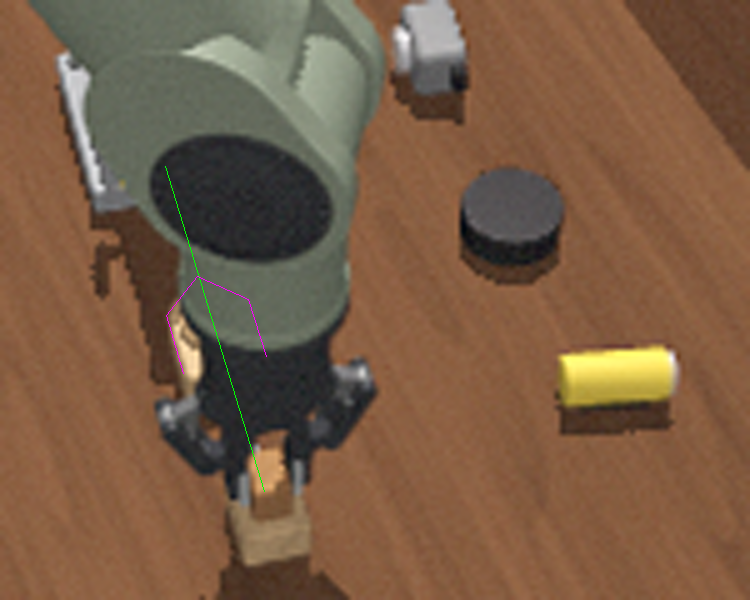

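The side view shows the stretcher held with its heel block at (270,520). The visible left toe edge matches the predicted outline, and the toe is aimed at the press. I'll slide it in along the press line.

Call:
{"api": "carry_out", "payload": {
  "rows": [
    [[0.005,0.0003,0,-0.1],[0.014,0.0006,0,-0.1],[0.024,0.001,0,-0.1],[0.034,0.001,0,-0.1],[0.044,0.001,0,-0.1],[0.054,0.001,0,-0.1],[0.063,0.001,0,-0.1],[0.071,0.001,0,-0.1],[0.078,0.001,0,-0.1],[0.084,0.001,0,-0.1],[0.088,0.001,0,-0.1],[0.09,0.001,0,-0.1]]
  ]
}}

```text
clock: 14.05
position: [0.5306, -0.0973, 0.0406]
tool_rot: [3.142, -0.0, 1.437]
force: [-1.6, -0.4, -1.9]
grip_width: 0.0252
finger_force: 29.8
```

Call:
{"api": "carry_out", "payload": {
  "rows": [
    [[0.0015,0,0,0],[0.003,0,0,0],[0.0045,0,0,0]]
  ]
}}

```text
clock: 14.3
position: [0.531, -0.0936, 0.0406]
tool_rot: [-3.142, 0.0, 1.436]
force: [0.3, -0.9, -1.8]
grip_width: 0.026
finger_force: 29.8
```

Call:
{"api": "carry_out", "payload": {
  "rows": [
    [[0.001,0,0,0],[0.002,0,0,0]]
  ]
}}

```text
clock: 14.47
position: [0.5313, -0.0915, 0.0406]
tool_rot: [3.142, 0.0, 1.437]
force: [0.1, -1.7, -1.2]
grip_width: 0.0254
finger_force: 29.8
```

Call:
{"api": "carry_out", "payload": {
  "rows": [
    [[0.001,0,0,0],[0.002,0,0,0]]
  ]
}}

```text
clock: 14.63
position: [0.5316, -0.0894, 0.0406]
tool_rot: [-3.142, 0.0, 1.437]
force: [-0.6, -1.1, -0.4]
grip_width: 0.0258
finger_force: 29.8
```

Call:
{"api": "carry_out", "payload": {
  "rows": [
    [[0.001,0,0,0],[0.002,0,0,0]]
  ]
}}

```text
clock: 14.8
position: [0.5319, -0.0874, 0.0406]
tool_rot: [-3.142, 0.0, 1.437]
force: [0.1, -1.0, -1.4]
grip_width: 0.0253
finger_force: 29.8
```

Call:
{"api": "carry_out", "payload": {
  "rows": [
    [[0.001,0,0,0],[0.002,0,0,0]]
  ]
}}

```text
clock: 14.97
position: [0.5322, -0.0854, 0.0406]
tool_rot: [3.142, 0.0, 1.437]
force: [0.9, -0.3, -1.0]
grip_width: 0.0253
finger_force: 29.8
```

Call:
{"api": "carry_out", "payload": {
  "rows": [
    [[0.001,0,0,0],[0.002,0,0,0]]
  ]
}}

```text
clock: 15.13
position: [0.5324, -0.0833, 0.0406]
tool_rot: [-3.142, -0.0, 1.437]
force: [-0.2, -1.2, -1.4]
grip_width: 0.0253
finger_force: 29.8
```

Call:
{"api": "carry_out", "payload": {
  "rows": [
    [[0.001,0,0,0],[0.002,0,0,0]]
  ]
}}

```text
clock: 15.3
position: [0.5327, -0.0814, 0.0406]
tool_rot: [3.142, -0.0, 1.437]
force: [0.2, -0.6, -1.6]
grip_width: 0.0254
finger_force: 29.8
```

Call:
{"api": "carry_out", "payload": {
  "rows": [
    [[0.001,0,0,0],[0.002,0,0,0]]
  ]
}}

```text
clock: 15.47
position: [0.5329, -0.0803, 0.0407]
tool_rot: [3.141, 0.001, 1.436]
force: [-2.4, -10.7, 0.7]
grip_width: 0.0256
finger_force: 30.1
```

Call:
{"api": "carry_out", "payload": {
  "rows": [
    [[0.001,0,0,0],[0.002,0,0,0]]
  ]
}}

```text
clock: 15.63
position: [0.5329, -0.0802, 0.0408]
tool_rot: [3.141, 0.003, 1.435]
force: [-3.4, -21.7, 2.9]
grip_width: 0.0255
finger_force: 30.5
```

Contact with the stop came at y≈−0.080. I'll relax the push and let go.

Call:
{"api": "carry_out", "payload": {
  "rows": [
    [[-0.0015,0,0,0],[-0.003,0,0,0],[-0.003,0,0,0]]
  ]
}}

```text
clock: 15.88
position: [0.5328, -0.0806, 0.0406]
tool_rot: [-3.141, -0.0, 1.437]
force: [-0.1, -0.5, -1.6]
grip_width: 0.0254
finger_force: 29.8
```

Call:
{"api": "carry_out", "payload": {
  "rows": [
    [[0,0,0,0],[0,0,0,0],[0,0,0,0],[0,0,0,0]]
  ],
  "grip": 0.06
}}

```text
clock: 16.22
position: [0.5329, -0.0803, 0.0406]
tool_rot: [3.141, -0.0, 1.437]
force: [-0.0, 0.6, 0.3]
grip_width: 0.0597
finger_force: 0.0
```

Call:
{"api": "carry_out", "payload": {
  "rows": [
    [[0,0,-0.02,0],[0,0,-0.055,0],[0,0,-0.09,0],[-0.02,0,-0.12,0],[-0.06,0,-0.16,0],[-0.1,0,-0.17,0],[-0.14,0,-0.17,0],[-0.17,0,-0.17,0],[-0.2,0,-0.17,0],[-0.2,0,-0.17,0]]
  ]
}}

```text
clock: 17.05
position: [0.504, -0.2851, 0.2112]
tool_rot: [3.141, 0.003, 1.43]
force: [-0.7, -0.9, 0.2]
grip_width: 0.06
finger_force: 0.0
```

Run:
```python
from fit import *
s=bot.observe();print(s["position"],s["force"],s["clock"])
d=bot.grab_frame('side');t=bot.grab_frame('top')
ps=[.5640,.152,np.radians(82.2)]
ims=[]
for f,(x,y,W,H),k in((t,(240,180,100,75),4),(d,(260,140,100,75),4)):
    im=cv2.resize(f['pixels'][y:y+H,x:x+W,::-1],(W*k,H*k),interpolation=cv2.INTER_CUBIC);im2=im.copy()
    def dr(L,c):cv2.polylines(im2,[np.int32(((proj(f,w(ps,L))+.5-[x,y])*k))],1,c,1)
    dr([[-.133,-.028,.034],[-.083,-.028,.034],[-.055,0,.034],[-.083,.028,.034],[-.133,.028,.034]],(255,0,255))
    dr([[-.262,-.022,.032],[-.208,-.022,.032],[-.208,.022,.032],[-.262,.022,.032]],(255,0,255))
    dr([[-.055,-.055,.024],[.09,-.055,.024],[.09,.055,.024],[-.055,.055,.024]],(0,255,0))
    ims.append(np.vstack([im,im2]))
cv2.imwrite('pics/i.png',np.hstack(ims))
for n in("toe","stretcher","heel_grip"):
  for f in(t,d):
    L={"toe":[-.055,0,.017],"stretcher":[-.155,0,0],"heel_grip":[-.235,0,.048]}[n]
    a=bot.spot_point(f,n)
    if a:print(n,a[0]["conf"],np.round(atz(f,a[0]["position"],L[2])-w(ps,L)[0],4))
```

```text
[ 0.504  -0.2851  0.2112] [-0.7351 -0.8735  0.197 ] 17.05
toe 0.94 [-0.0039  0.0026 -0.    ]
toe 0.76 [-0.0026 -0.0101 -0.    ]
stretcher 0.68 [-0.002  -0.0067  0.    ]
stretcher 0.68 [-0.0145 -0.0065  0.    ]
heel_grip 0.67 [-0.0147 -0.0043  0.    ]
heel_grip 0.62 [ 0.0068 -0.0013  0.    ]
```

View pics/i.png

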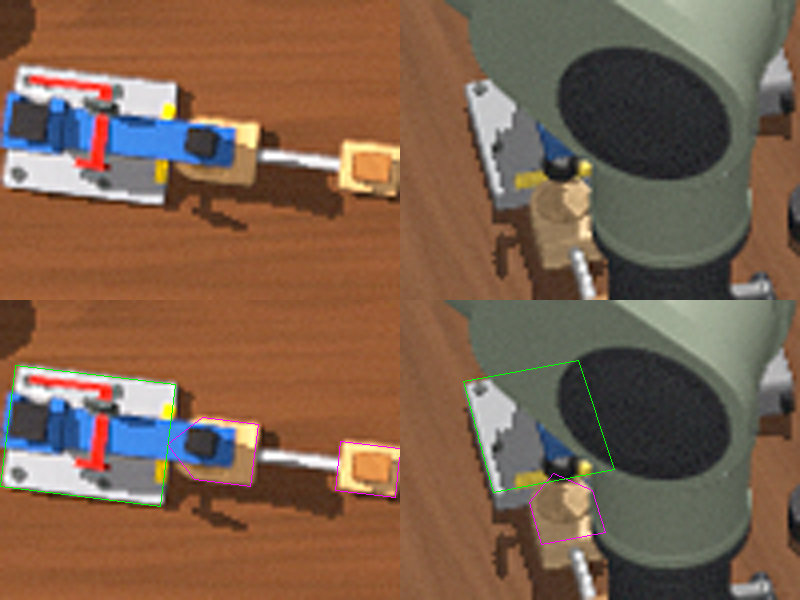

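The top view shows the stretcher's toe and heel blocks matching the predicted outlines to about 1 mm, straight on the press line with the toe at the base front. I'll triangulate the red pawl bar to get finger clearance at the tabs.

Run:
```python
from fit import *
d=bot.grab_frame('side');t=bot.grab_frame('top')
ps=np.array([.5640,.151,np.radians(82.2)])
def loc(X):
    c,s=np.cos(ps[2]),np.sin(ps[2]);v=X-np.r_[ps[:2],0];return np.array([c*v[0]+s*v[1],-s*v[0]+c*v[1],v[2]])
for a,b in (((268.5,203.7),(305.0,162)),((250,201.2),(301,150.5))):
    X,e=tri(t,a,d,b);print(loc(X),e)
# crossbar mid/ red tab front lower end top view (215,210)/6.67 ; side (150,475)
for a,b in (((267.2,221.7),(287.5,166)),((267.2,221.7),(287,154.5))):
    X,e=tri(t,a,d,b);print('tab',loc(X),e)
go(*w(ps,[-.004,.0,.215])[0],82.2);print(w(ps,[-.004,0,0]))
```

```text
[-0.0088 -0.0356  0.0849] 0.0016703259887658123
[ 0.0561 -0.0362  0.081 ] 0.0011700308919023448
tab [-0.0121  0.0271  0.0843] 0.0009147715057545826
tab [-0.0187  0.0272  0.1456] 0.0016756194554523002
go [ 0.4289  0.0002 -0.0044] 0.19 t 17.55
[[0.5635 0.147  0.    ]]
```

Run:
```python
from fit import *
f=bot.grab_frame('side')
s=cv2.imread('pics/s.png');
ps=[.5640,.151,np.radians(82.2)]
# dark-pixel column profile through the grip (first picture, arm at 0.008)
print([int(s[r,299:302].mean()) for r in range(160,196)])
print("blue-ness",[int(s[r,299:302,0].mean()-s[r,299:302,2].mean()) for r in range(160,196)])
for x,n in((-.102,"front"),(-.078,"back"),(-.116,"armtip")):
    print(n,[(z,np.round(proj(f,w(ps,[x,0,z]))[0],1)) for z in(.07,.08,.09,.1,.12,.13,.14)])
```

```text
[58, 59, 62, 57, 64, 57, 131, 104, 84, 65, 67, 73, 81, 80, 38, 30, 25, 31, 27, 29, 31, 26, 26, 61, 77, 79, 77, 82, 77, 73, 89, 115, 66, 35, 32, 33]
blue-ness [-1, -24, -27, -10, 0, 8, 30, 39, 54, 13, -1, -1, -1, -1, -1, 1, -2, 0, -1, -1, -2, -3, -7, 55, 72, 72, 72, 73, 69, 70, 53, 0, -4, 0, 0, 4]
front [(0.07, array([300.6, 185.8])), (0.08, array([300.5, 183.8])), (0.09, array([300.4, 181.8])), (0.1, array([300.3, 179.7])), (0.12, array([300.1, 175.6])), (0.13, array([299.9, 173.5])), (0.14, array([299.8, 171.4]))]
back [(0.07, array([299.1, 180.8])), (0.08, array([299. , 178.8])), (0.09, array([298.9, 176.7])), (0.1, array([298.7, 174.7])), (0.12, array([298.5, 170.6])), (0.13, array([298.4, 168.5])), (0.14, array([298.2, 166.4]))]
armtip [(0.07, array([301.5, 188.7])), (0.08, array([301.4, 186.7])), (0.09, array([301.3, 184.7])), (0.1, array([301.2, 182.7])), (0.12, array([301. , 178.6])), (0.13, array([300.9, 176.5])), (0.14, array([300.8, 174.4]))]
```

The grip point works out at z ≈ 0.104 + j, so the tabs are at about 0.168 at the top tooth. I'll travel over the tabs with clearance.

Call:
{"api": "carry_out", "payload": {
  "rows": [
    [[0.02,0,-0.015,0],[0.06,0,-0.025,0.2],[0.1,0,-0.025,0.2],[0.14,0,-0.025,0.2],[0.18,0,-0.025,0.2],[0.22,0,-0.025,0.2],[0.26,0,-0.025,0.2],[0.3,0,-0.025,0.2],[0.34,0,-0.025,0.2],[0.38,0,-0.025,0.2],[0.41,0,-0.025,0.2],[0.429,0,-0.025,0.2]]
  ],
  "grip": 0.076,
  "grip_force": 20
}}

```text
clock: 18.6
position: [0.5631, 0.1508, 0.2354]
tool_rot: [-3.141, -0.001, 1.437]
force: [0.2, -1.1, 0.3]
grip_width: 0.0761
finger_force: 0.0
```

Call:
{"api": "carry_out", "payload": {
  "rows": [
    [[0,0,0,0],[0,0,0,0],[0,0,0,0]]
  ]
}}

```text
clock: 18.85
position: [0.5633, 0.1456, 0.2356]
tool_rot: [-3.142, 0.001, 1.433]
force: [-0.1, -0.1, 0.7]
grip_width: 0.0762
finger_force: 0.0
```

```bash
python3 -c "
from fit import *
print(bot.observe()['position'],bot.observe()['grip_width']);go(.5635,.147,.152,82.2)
d=bot.grab_frame('side')
y=cv2.resize(d['pixels'][110:190,245:345,::-1],(750,600),interpolation=cv2.INTER_CUBIC)
cv2.imwrite('pics/j.png',y)
"
```

```text
[0.5633 0.1456 0.2356] 0.07621586604919718
go [ 0.0014 -0.      0.0836] -0.11 t 18.85
```

View pics/j.png

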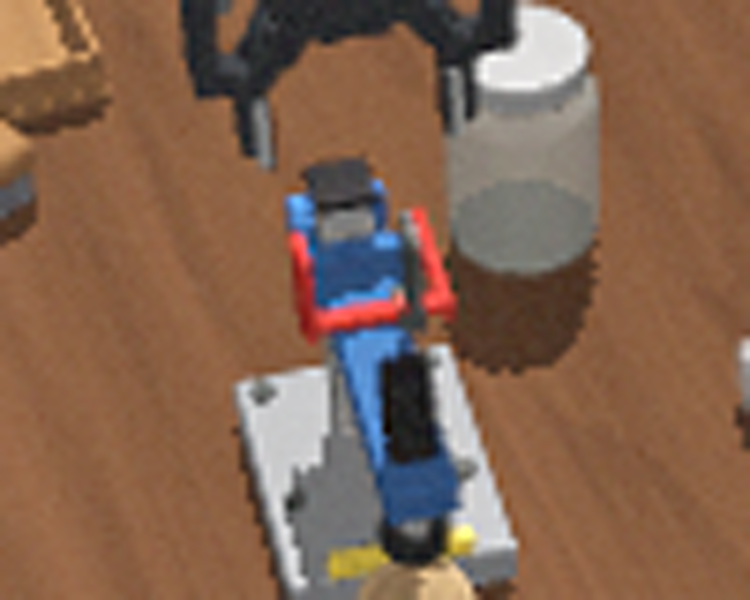

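The side view shows the arm on the top tooth, with the fingers centred over the tabs: red at (300,280), steel at (412,260). I'll descend gradually.

Call:
{"api": "carry_out", "payload": {
  "rows": [
    [[0.001,0,0.025,0],[0.001,0,0.045,0],[0.001,0,0.06,0],[0.001,0,0.07,0],[0.001,0,0.077,0],[0.001,0,0.082,0],[0.001,0,0.082,0]]
  ]
}}

```text
clock: 19.48
position: [0.5635, 0.1471, 0.1532]
tool_rot: [-3.141, 0.0, 1.433]
force: [-0.0, -1.1, 0.6]
grip_width: 0.0757
finger_force: 0.0
```

Call:
{"api": "carry_out", "payload": {
  "rows": [
    [[0,0,0,0],[0,0,0,0],[0,0,0,0]]
  ],
  "grip": 0.06
}}

```text
clock: 19.73
position: [0.5639, 0.1476, 0.1542]
tool_rot: [3.141, -0.001, 1.433]
force: [0.2, -0.6, -1.1]
grip_width: 0.0601
finger_force: 0.0
```

Call:
{"api": "carry_out", "payload": {
  "rows": [
    [[0,0,0,0],[0,0,0,0],[0,0,0,0],[0,0,0,0]]
  ],
  "grip": 0.04,
  "grip_force": 22
}}

```text
clock: 20.07
position: [0.5639, 0.1475, 0.1537]
tool_rot: [3.141, -0.0, 1.433]
force: [5.3, 0.8, -4.6]
grip_width: 0.0468
finger_force: 26.6
```

The tabs are squeezed to 47 mm and the wrist carries about 5 N, so the pawl is clear. I'll lower most of the free travel, then go down by feel.

Call:
{"api": "carry_out", "payload": {
  "rows": [
    [[0,0,0.0005,0],[0,0,0.001,0],[0,0,0.002,0],[0,0,0.003,0]]
  ],
  "grip_force": 20
}}

```text
clock: 20.4
position: [0.5639, 0.1475, 0.1506]
tool_rot: [3.141, -0.0, 1.433]
force: [4.7, -0.0, -5.8]
grip_width: 0.0467
finger_force: 26.7
```

Call:
{"api": "carry_out", "payload": {
  "rows": [
    [[0,0,0.002,0],[0,0,0.004,0],[0,0,0.006,0],[0,0,0.008,0],[0,0,0.01,0],[0,0,0.012,0]]
  ]
}}

```text
clock: 20.9
position: [0.5639, 0.1475, 0.1385]
tool_rot: [3.141, -0.0, 1.433]
force: [6.0, 1.0, -4.6]
grip_width: 0.0465
finger_force: 26.7
```

Call:
{"api": "carry_out", "payload": {
  "rows": [
    [[0,0,0.002,0],[0,0,0.004,0],[0,0,0.006,0],[0,0,0.008,0],[0,0,0.0095,0],[0,0,0.0105,0],[0,0,0.011,0]]
  ]
}}

```text
clock: 21.48
position: [0.5639, 0.1475, 0.1275]
tool_rot: [3.141, -0.0, 1.433]
force: [5.4, 1.3, -4.9]
grip_width: 0.0468
finger_force: 26.6
```

Call:
{"api": "carry_out", "payload": {
  "rows": [
    [[0,0,0.0005,0],[0,0,0.001,0],[0,0,0.001,0]]
  ]
}}

```text
clock: 21.73
position: [0.5639, 0.1475, 0.1265]
tool_rot: [3.141, -0.0, 1.433]
force: [6.2, 1.1, -5.4]
grip_width: 0.0467
finger_force: 26.7
```

Call:
{"api": "carry_out", "payload": {
  "rows": [
    [[0,0,0.0005,0],[0,0,0.001,0],[0,0,0.001,0]]
  ]
}}

```text
clock: 21.98
position: [0.5639, 0.1475, 0.1255]
tool_rot: [3.141, -0.0, 1.433]
force: [6.4, 1.2, -5.0]
grip_width: 0.0463
finger_force: 26.7
```

Call:
{"api": "carry_out", "payload": {
  "rows": [
    [[0,0,0.0005,0],[0,0,0.001,0],[0,0,0.001,0]]
  ]
}}

```text
clock: 22.23
position: [0.564, 0.1475, 0.1245]
tool_rot: [3.141, -0.0, 1.433]
force: [6.9, -0.4, -6.0]
grip_width: 0.0469
finger_force: 26.7
```

Call:
{"api": "carry_out", "payload": {
  "rows": [
    [[0,0,0.0005,0],[0,0,0.001,0],[0,0,0.001,0]]
  ]
}}

```text
clock: 22.48
position: [0.564, 0.1475, 0.1235]
tool_rot: [3.141, -0.0, 1.433]
force: [6.4, 0.9, -5.8]
grip_width: 0.0463
finger_force: 26.7
```

Call:
{"api": "carry_out", "payload": {
  "rows": [
    [[0,0,0.0005,0],[0,0,0.001,0],[0,0,0.001,0]]
  ]
}}

```text
clock: 22.73
position: [0.564, 0.1475, 0.1225]
tool_rot: [3.141, -0.0, 1.433]
force: [5.7, 0.6, -5.9]
grip_width: 0.0466
finger_force: 26.7
```

Call:
{"api": "carry_out", "payload": {
  "rows": [
    [[0,0,0.0005,0],[0,0,0.001,0],[0,0,0.001,0]]
  ]
}}

```text
clock: 22.98
position: [0.564, 0.1475, 0.1216]
tool_rot: [3.141, -0.0, 1.433]
force: [4.4, 1.7, -5.7]
grip_width: 0.0467
finger_force: 26.7
```

Call:
{"api": "carry_out", "payload": {
  "rows": [
    [[0,0,0.0005,0],[0,0,0.001,0],[0,0,0.001,0]]
  ]
}}

```text
clock: 23.23
position: [0.564, 0.1475, 0.1207]
tool_rot: [3.141, -0.0, 1.433]
force: [5.7, 0.6, -1.5]
grip_width: 0.0467
finger_force: 26.8
```

Call:
{"api": "carry_out", "payload": {
  "rows": [
    [[0,0,0.0005,0],[0,0,0.001,0],[0,0,0.001,0]]
  ]
}}

```text
clock: 23.48
position: [0.564, 0.1475, 0.1198]
tool_rot: [3.141, -0.0, 1.433]
force: [5.3, -0.5, 1.0]
grip_width: 0.0471
finger_force: 27.2
```

The wrist force went from −5.8 to about +1 N, so the foot now bears the arm's weight on the cork. I'll ease by a hair and let go.

Call:
{"api": "carry_out", "payload": {
  "rows": [
    [[0,0,-0.0002,0],[0,0,-0.0002,0],[0,0,-0.0002,0]]
  ]
}}

```text
clock: 23.73
position: [0.564, 0.1475, 0.12]
tool_rot: [3.141, -0.0, 1.433]
force: [4.6, 0.0, 1.2]
grip_width: 0.0467
finger_force: 27.2
```

Call:
{"api": "carry_out", "payload": {
  "rows": [
    [[0,0,0,0],[0,0,0,0],[0,0,0,0],[0,0,0,0],[0,0,0,0]]
  ],
  "grip": 0.076
}}

```text
clock: 24.15
position: [0.5636, 0.1474, 0.1198]
tool_rot: [3.141, 0.0, 1.433]
force: [0.7, 0.1, -0.4]
grip_width: 0.0759
finger_force: 0.0
```

Call:
{"api": "carry_out", "payload": {
  "rows": [
    [[0,0,-0.01,0],[0,0,-0.03,0],[0,0,-0.06,0],[0,0,-0.09,0],[0,0,-0.12,0],[0,0,-0.13,0]]
  ]
}}

```text
clock: 24.65
position: [0.5649, 0.1474, 0.2546]
tool_rot: [3.137, -0.002, 1.433]
force: [-0.0, -0.6, 0.3]
grip_width: 0.0759
finger_force: 0.0
```

Call:
{"api": "carry_out", "payload": {
  "rows": [
    [[-0.03,0,0,0],[-0.07,0,0,0],[-0.11,0,0,0],[-0.15,0,0,0],[-0.19,0,0,0],[-0.23,0,0,0],[-0.27,0,0,0],[-0.31,0,0,0],[-0.35,0,0,0],[-0.39,0,0,0],[-0.42,0,0,0],[-0.43,0,0,0]]
  ]
}}

```text
clock: 25.65
position: [0.5028, -0.2835, 0.2504]
tool_rot: [3.141, 0.002, 1.428]
force: [-0.2, 0.4, -0.3]
grip_width: 0.0759
finger_force: 0.0
```

Run:
```python
from fit import *
s=bot.observe();print(s["position"],s["force"],s["clock"])
d=bot.grab_frame('side');t=bot.grab_frame('top')
ims=[]
for f,(x,y,W,H),k in((t,(240,180,100,75),4),(d,(260,130,100,75),4)):
    ims.append(cv2.resize(f['pixels'][y:y+H,x:x+W,::-1],(W*k,H*k),interpolation=cv2.INTER_CUBIC))
cv2.imwrite('pics/k.png',np.hstack(ims))
```

```text
[ 0.5028 -0.2835  0.2504] [-0.2158  0.4164 -0.3348] 25.65
```

View pics/k.png

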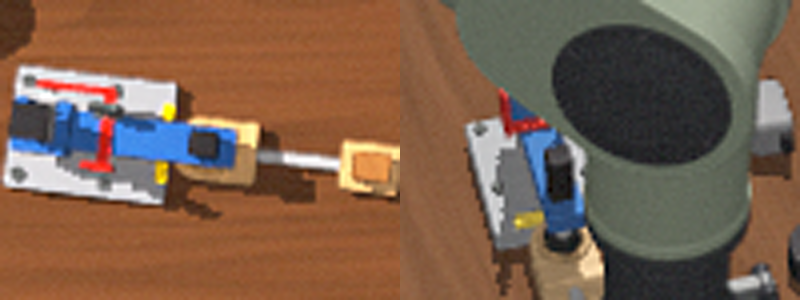

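The foot rests on the cork at right-panel (562,240). The stretcher is still straight against the stop and the robot is clear of everything. Handing in.

```bash
python3 -c "
from workcell import bot
print(bot.job_done())"
```

```text
the job is handed in; nothing more can be done
None
```

The job is handed in at about 26 s: the press arm was lifted to the top tooth, briefly touching its end stop at about 64 N on the wrist, before settling; the stretcher went in straight against the stop, and the foot was lowered by feel onto the cork (about 7 N) and let go; nothing else was touched, and no verdict came back.

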